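# Unlock the folding stay and shut the laundry chest

### The arm

A 6-joint arm with a two-finger parallel gripper is mounted at the origin on the work surface. World frame = base frame: x ahead of the robot, y to its left, z up, the work surface at z = 0. Lengths are in mm, angles in rad, forces in N, time in s.
With the tool pointing down it reaches from about 350 to 775 mm from the base axis. Payload 7.3 kg.
Tool frame: the origin (TCP) lies at the very end of the fingers, on their centre line; the grasp point (between the pads) lies 19 mm behind it; z points along the fingers, y is the line along which they close (so a half turn about z gives the same grasp; the last joint's range is limited). The gripper opens to 92 mm and grips with 3 to 60 N. Pads are 19 mm wide; open, the fingers measure 130 mm over their backs; the gripper's body (75 mm by 190 mm) begins 47 mm behind the grasp point.
Start: joints at [-1.424, 0.342, 1.524, -0, 1.275, -0.146], TCP at [151.555, -502.669, 226.741] pointing down, gripper open.
Joint ranges: [-2.53, 2.53], [-0.77, 2.02], [0.04, 2.7], [-1, 4.14], [0.28, 2.66], [-3.11, 3.11]. Speed limits (rad/s): [2.57, 2.57, 3.14, 3.14, 3.14, 3.14].

### API

Orientations are given as [roll, pitch, yaw] about the fixed x, y, z axes, in that order (R = Rz(yaw) Ry(pitch) Rx(roll)).
In Python, from plant import get_obs, capture, close_job gives the robot as it stands. The module is installed in compiled form; this text tells all that it offers.
- The arm moves only by the shell command python3 -m handwheel 'ROWS'. ROWS is JSON, a list of rows, each a list of 3 entries, a list of its own where there are three numbers: the turn, a rotation vector about the tool's x, y, z in degrees, then the shift along the tool's x, y, z in m, then the opening, from 0 (shut) to 1 (fully open). A call has 1 to 12 rows; each row is the pose to reach, as a shift and turn from the pose commanded when the call began, along the tool's axes at that moment; what a row does not reach only later rows make up. A row lasts 1/10 s, in which the tool goes at most 50 mm and 8.59 degrees, less where a joint would pass 70% of its speed; a pose out of reach is approached as far as the arm can. A call with a gripper value outside its range is refused whole. The fingers move at their own pace and stop on an object; the grip force is fixed at half the most. Time passes only in rows, so rows that repeat a pose let the fingers close. It gives the time, the measured TCP pose, the force, the opening and the grip force at its end, in the units of the state.
- get_obs(): the state, without advancing time (a new reading comes with each control period).
- capture(name): name is "scene" or "top" or "wrist"; returns a dict with "image" (480x640x3 uint8, red, green, blue), "depth" (480x640 float32, mm along the optical axis (not along the pixel's ray), 0 where there is no reading), "fx", "fy", "cx", "cy" (pixels), "camera_from_world" (4x4, takes a point from world to camera coordinates). Camera axes: x right, y down, z forward; pixel columns grow to the right and rows downward; lengths in mm; the calibration is good to about 2 mm. A picture is of the moment at which its call begins.
- close_job(): hands the job in; it is judged then, once.
The state is a dict: "time": time; "joint_positions": joint angles; "dq": joint speeds; "tau": joint torques, N m; "tool_pos": TCP position; "tcp_rot": TCP orientation; "contact_force": force on the tool from outside, world axes, zero at the start; "moment": the same for the moment, N m; "grip_width": finger opening in mm; "finger_force": force on a finger pad.
Only numpy, scipy, OpenCV 4.12 (cv2) and the standard library are available. Lean on these libraries where they do the work, as an engineer would, in place of code of your own. Each camera call takes 0.05 s, during which the arm holds its last target. There are 200 camera calls.

### The job

The lid of the plywood chest on the laundry shelf is propped open by a locked folding stay. Lift the stay's knee by its side pin past centre so that it unlocks while the lid stays up, let go of the pin, then take the lid by its wooden bar, lower it without letting it drop, and with your hand still on it press it down against the stiff catch until it just sits on its rubber buffers. Work gently: do not squeeze, strain or slam anything, do not crush the buffers, leave the other things alone, and let go at the end.

Things in the scene. Friction and masses are not known exactly. Their poses are not given: they have to be found in the camera images.
- box: open-topped plywood chest, 180 mm deep (x) by 220 mm wide (y) by 100 mm high, fixed to the shelf; origin at the centre of its underside, x points to its back (hinge side, away from the robot at yaw 0), y to the side that carries the stay, z up. Its fittings are light: grip or push nothing with more than about 20 N a finger
- lid_hinge (a point): middle of the lid's hinge line: back upper edge of the chest, 90 mm behind its centre, 100 mm up; the line runs along the chest's y
- lid (a joint): lid angle about the hinge line: 0 level on the rim, 1.40 propped open as now (nearly upright); shut on its buffers it reads between 0 and 0.04, as they are set. Plywood, 180 x 220 x 8 mm, about 0.45 kg. Friction keeps it up while it stands steep; let go lower down, it may fall
- lid_bar (a point): middle of the round wooden bar on the lid's front edge: 12 mm thick, parallel to the hinge line and 214 mm from it (4 mm above the lid's lower face), held by arms at its ends, 106 mm free between them and 28 mm between bar and lid edge. Open, it is the highest part; shut, it lies in front of the chest, 104 mm above the shelf. It can turn between the pads of a vertical gripper
- stay: lower steel strip of the folding stay (14 x 5 mm, 97 mm between pivots), outside the chest's +y wall; origin at its lower pivot, in the chest's frame 60 mm to -x, 122 mm to +y, 50 mm up; z runs along it to the knee, y along the pivots. An equal upper strip joins the knee to the lid's side, 90 mm from the hinge. Pivot friction, a few newtons felt at the pin, holds it where left
- knee (a joint): bend of the stay at its knee: -0.21 locked (against its stop, knee 10 mm behind and below the straight line), 0 straight (dead centre), positive unlocked; safely so from 0.25, about 2.3 with the lid shut. The knee moves on a 97 mm circle about the lower pivot, forward (to the chest's front) and up at about 45 degrees; far beyond centre it draws the lid down
- knee_pin (a point): grasp point on the knee pin, a round steel pin 12 mm thick sticking out 69 mm sideways (to the chest's +y) from the knee, with a 16 mm head at its end; this point is 50 mm out from the stay, 62 mm beyond the chest's side wall, now about 112 mm above the shelf. The pin is parallel to the hinge line and can turn between the pads
- catch (a joint): stiff black push-down catch, a block 14 x 30 mm inside the middle of the chest's front wall, 163 mm ahead of the hinge line; travel in m: 0 standing 11 mm above the rim, 0.011 level with it; it starts 0 to 0.003 down. The closing lid first comes to rest on it, still ajar; a steady push of about 12 N down at the bar drives it down, and it stays where pushed
- buffers (a joint): squeeze, in m, of the two rubber buffers (12 mm round, beside the catch at 80 mm to either side, 163 mm ahead of the hinge line) on which the shut lid sits: 0 untouched. Their tops are screwed to a height of 0 to 6 mm above the rim, different each time and not reported. When the lid reaches them the push at the bar climbs above the catch's 12 N: seated from about 13 N (0.0003), crushed at about 18 N (0.0018)
- mug: brown ceramic mug, 82 mm wide, 95 mm high, origin at its underside; bystander
- lint_trap: flat steel mesh lint trap, 150 x 110 x 14 mm, origin at its underside; bystander
- scoop: empty blue plastic scoop, cup 62 mm wide and 50 mm high with a 95 mm handle to its -x, origin under the cup; bystander

How it is judged:
By the outcome, as a careful person would: the job done as asked, in the order asked, and still so for the second after the job is handed in, with the robot touching nothing.
It also fails if it takes over 72 s, if anything falls off the work surface, if the arm or the gripper's body presses on something with over 40 N, if the wrist force passes 120 N, or if a joint passes its speed limit or range.

## Working session

There is one attempt and no reset: what is moved stays moved. The work goes in short steps, Python scripts to look and compute and a shell command to move; the robot and the scene stay as the last step left them, time stands still between calls to the robot, and variables do not carry over. Pictures are saved under pics/ and viewed, at most 10 in all, crops included, and the job is handed in when it is done.

```bash
mkdir -p pics; python3 - <<'E'
from plant import *
import cv2,numpy as np
o=get_obs();print({k:np.round(v,3).tolist() for k,v in o.items()})
for n in("scene","top"):
    c=capture(n);cv2.imwrite(f"pics/{n}0.png",c["image"][:,:,::-1]);np.savez(f"{n}0.npz",**c)
    print(n,c["fx"],c["cx"],c["cy"],np.round(np.linalg.inv(c["camera_from_world"]),3).tolist())
E
```

```text
{'time': 0.0, 'joint_positions': [-1.424, 0.343, 1.525, 0.0, 1.275, -0.146], 'dq': [0.0, 0.001, -0.001, 0.001, -0.001, -0.0], 'tau': [0.0, -43.124, -24.422, 0.072, 0.056, -0.0], 'tool_pos': [151.502, -502.232, 226.043], 'tcp_rot': [-3.14, -0.0, 0.293], 'contact_force': [-0.308, 0.59, -0.133], 'moment': [-0.016, -0.025, -0.033], 'finger_force': 0.0, 'grip_width': 91.84}
scene 499.1196441246422 316.44217353670973 237.83223880588815 [[-1.0, 0.006, 0.008, 521.855], [-0.003, 0.633, -0.774, 793.211], [-0.009, -0.774, -0.633, 874.077], [0.0, 0.0, 0.0, 1.0]]
top 581.0745441402993 326.5050736290878 247.817249054291 [[0.133, -0.962, 0.237, 224.934], [-0.991, -0.13, 0.029, -16.008], [0.003, -0.239, -0.971, 1459.257], [0.0, 0.0, 0.0, 1.0]]
```

View pics/scene0.png

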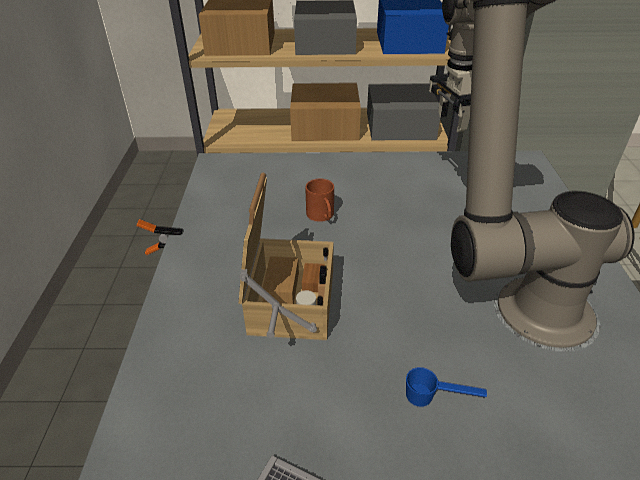

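View pics/top0.png

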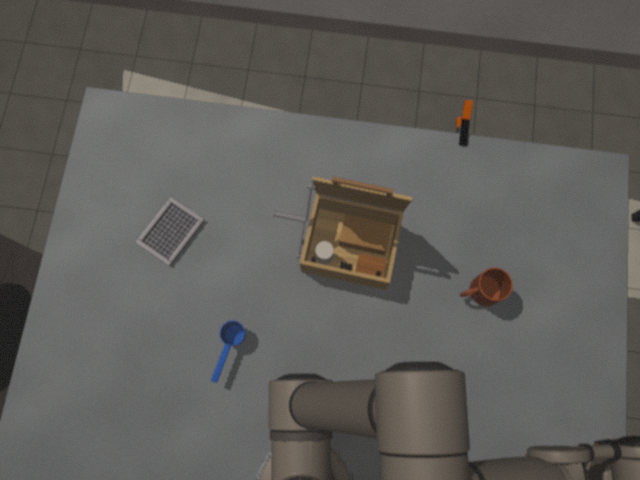

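The scene view shows the chest at (290,290), with the open lid on its left, the stay from (245,275) to (315,328), and its pin at (275,318). In the top view the chest spans (302–410, 178–283). The bar runs (333,182)–(390,190) and the pin (276,214)–(306,218). The mug, scoop and trap are all clear of the chest.

```bash
cat > h.py <<'E'
import numpy as np,cv2
def cloud(c):
    v,u=np.mgrid[:480,:640];d=c["depth"]
    p=np.stack([(u-c["cx"])/c["fx"]*d,(v-c["cy"])/c["fy"]*d,d,np.ones_like(d)],-1)
    return (p@np.linalg.inv(c["camera_from_world"]).T)[...,:3]
def ray(c,uv,z):
    M=np.linalg.inv(c["camera_from_world"]);r=M[:3,:3]@[(uv[0]-c["cx"])/c["fx"],(uv[1]-c["cy"])/c["fy"],1]
    return M[:3,3]+r*(z-M[2,3])/r[2]
E
python3 - <<'E'
from h import *
t=dict(np.load("top0.npz"));s=dict(np.load("scene0.npz"))
P=cloud(t);Q=cloud(s)
def roi(P,u0,u1,v0,v1,z0,z1):
    a=P[v0:v1,u0:u1].reshape(-1,3);return a[(a[:,2]>z0)&(a[:,2]<z1)]
r=roi(P,285,420,165,300,94,106);r2=roi(Q,235,345,170,345,94,106)
for n,a in(("rimtop",r),("rimscene",r2)):
    b=cv2.minAreaRect(a[:,:2].astype(np.float32));print(n,len(a),b,cv2.boxPoints(b).round().tolist())
    print(np.bincount(((a[:,0]-400)//10).astype(int).clip(0)).tolist())
for uv in((302,264),(388,281),(307,268),(385,278)):print(uv,ray(t,uv,100).round(1))
b=roi(P,320,410,170,200,270,400);print("lidtop",b.max(0),np.percentile(b,[2,50,98],0).round(1).tolist())
for u in range(270,312,4):
    col=P[205:228,u];i=col[:,2].argmax();print(u,205+i,col[i].round(0),end=';')
print()
for uv in((333,182),(360,184),(390,190)):print(uv,P[uv[1],uv[0]].round(1),ray(t,uv,317).round(1))
for x in(s,t):
    pass
import cv2
a=cv2.resize(s["image"][165:345,230:350,::-1],None,fx=3.3,fy=3.3,interpolation=2)
b=cv2.resize(t["image"][170:290,265:420,::-1],None,fx=2.6,fy=2.6,interpolation=2)
w=np.zeros((594,800,3),np.uint8);w[:a.shape[0],:a.shape[1]]=a;w[:b.shape[0],396:396+b.shape[1]]=b;cv2.imwrite("pics/c1.png",w)
E
```

```text
rimtop 1324 ((592.564453125, -25.54931640625), (234.62155151367188, 182.27426147460938), 85.34390258789062) [[492.0, -135.0], [674.0, -150.0], [693.0, 84.0], [511.0, 99.0]]
[0, 0, 0, 0, 0, 0, 0, 0, 0, 59, 210, 170, 59, 35, 29, 29, 30, 34, 36, 37, 33, 31, 27, 31, 28, 26, 71, 213, 136]
rimscene 1523 ((585.1886596679688, -137.2589111328125), (598.06787109375, 187.82676696777344), 85.15765380859375) [[466.0, -427.0], [654.0, -443.0], [704.0, 153.0], [517.0, 169.0]]
[0, 0, 0, 0, 0, 0, 0, 0, 11, 67, 194, 165, 100, 53, 53, 62, 56, 40, 57, 68, 47, 24, 30, 47, 45, 45, 99, 175, 81, 4]
(302, 264) [509.1  76.9 100. ]
(388, 281) [ 495.5 -131.5  100. ]
(307, 268) [501.   63.7 100. ]
(385, 278) [ 501.8 -123.6  100. ]
lidtop [666.99919727  53.26821079 323.92367754] [[640.1, -135.4, 271.2], [649.6, -41.8, 312.1], [663.5, 47.0, 320.2]]
270 214 [650. 185.   4.];274 212 [622. 161. 121.];278 215 [617. 150. 117.];282 214 [620. 141. 120.];286 214 [621. 131. 124.];290 215 [621. 122. 118.];294 215 [623. 112. 117.];298 218 [616. 101. 119.];302 219 [615.  91. 119.];306 209 [632.  83. 146.];310 213 [ 225.  -16. 1459.];
(333, 182) [653.5  23.9 294.5] [645.2  23.1 317. ]
(360, 184) [649.5 -33.2 314. ] [648.3 -33.2 317. ]
(390, 190) [643.6 -96.5 317.1] [643.6 -96.5 317. ]
```

View pics/c1.png

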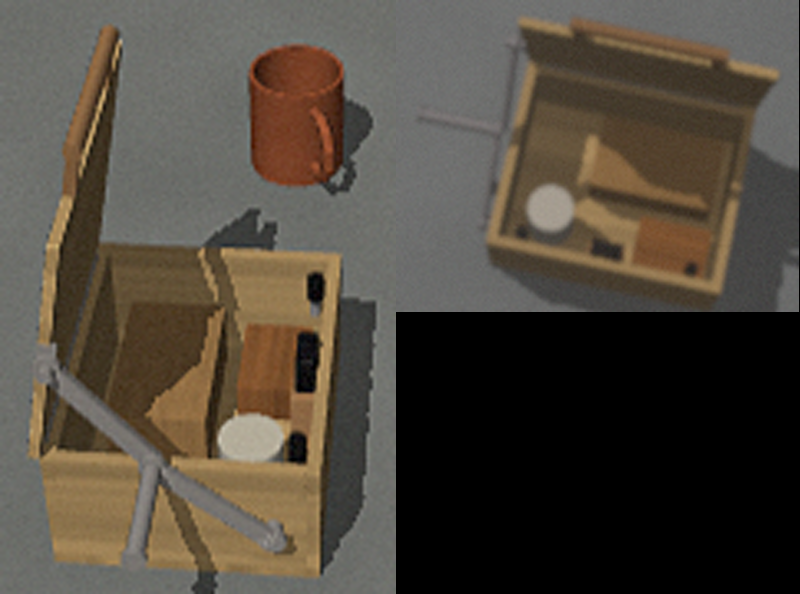

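Everything agrees. The chest is at about (592,-33) with yaw -0.081, and the predicted pin (621,137,112) and bar (647,-37,311) match the measured tops. Next I'll compute the first transfer and try closing the fingers in free air.

```bash
cat >> h.py <<'E'
from scipy.spatial.transform import Rotation as R
O=np.array([592,-33,0.]);YAW=-.0813
B=R.from_euler('z',YAW).as_matrix()
def w(x,y,z):return O+B@[x,y,z]
def inch(p):return B.T@(np.array(p)-O)
def rel(o,tcp,yaw=np.pi/2+YAW,tilt=0):
    "rows entry for TCP target; tilt: turn about chest y"
    R0=R.from_euler('xyz',o["tcp_rot"]);R1=R.from_rotvec(np.array(B[:,1])*tilt)*R.from_euler('xyz',[np.pi,0,yaw])
    return (R0.inv()*R1).as_rotvec(degrees=True).round(1).tolist(),(R0.inv().apply(np.array(tcp)-o["tool_pos"])/1e3).round(4).tolist()
E
python3 - <<'E'
from h import *
from plant import *
o=get_obs();g=w(14.6,173,112);print(g)
print(rel(o,[300,-300,380]),rel(o,[g[0],g[1],380]))
E
python3 -m handwheel '[[[0,0,-8],[0,0,-0.04],0],[[0,0,-16],[0,0,-0.08],0],[[0,0,-24],[0,0,-0.12],0],[[0,0,-32],[0,0,-0.154],0],[[0,0,-40],[0,0,-0.154],0],[[0,0,-48],[0,0,-0.154],0],[[0,0,-56],[0,0,-0.154],0]]'
```

```text
[620.60118685 138.24290383 112.        ]
([-0.1, -0.1, -68.6], [0.2006, -0.151, -0.1536]) ([-0.1, -0.1, -68.6], [0.6341, -0.4781, -0.1531])
time: 0.8
tool_pos: [151.5, -502.5, 380.5]
tcp_rot: [-3.141, -0.0, 1.276]
contact_force: [0.2, 0.2, 0.7]
grip_width: 40.3
finger_force: 0.0
```

```bash
python3 - <<'E'
from h import *
from plant import *
o=get_obs();g=w(14.6,173,112)
print(rel(o,[g[0],g[1],380]))
E
```

```text
([-0.0, -0.0, -12.2], [0.7494, 0.2626, 0.0008])
```

```bash
python3 -m handwheel '[[[0,0,-6],[0.045,0.016,0],0],[[0,0,-12.2],[0.09,0.032,0],0],[[0,0,-12.2],[0.135,0.047,0],0],[[0,0,-12.2],[0.18,0.063,0],0],[[0,0,-12.2],[0.225,0.079,0],0],[[0,0,-12.2],[0.27,0.095,0],0],[[0,0,-12.2],[0.315,0.11,0],0],[[0,0,-12.2],[0.36,0.126,0],0],[[0,0,-12.2],[0.405,0.142,0],0],[[0,0,-12.2],[0.45,0.158,0],0],[[0,0,-12.2],[0.495,0.174,0],0],[[0,0,-12.2],[0.54,0.189,0],0]]'; python3 - <<'E'
from h import *
from plant import *
o=get_obs();g=w(14.6,173,112)
print(o["finger_force"],rel(o,[g[0],g[1],380]))
E
```

```text
time: 2.0
tool_pos: [492.7, -40.9, 380.4]
tcp_rot: [-3.141, 0.0, 1.483]
contact_force: [0.7, 0.2, -0.1]
grip_width: 0.3
finger_force: 0.0
0.0 ([-0.0, 0.0, -0.4], [0.1897, 0.1117, 0.0003])
```

```bash
python3 -m handwheel '[[[0,0,0],[0.04,0.024,0],0.35],[[0,0,0],[0.08,0.047,0],0.35],[[0,0,0],[0.12,0.071,0],0.35],[[0,0,0],[0.16,0.094,0],0.35],[[0,0,0],[0.19,0.112,0],0.35],[[0,0,0],[0.19,0.112,0.04],0.35],[[0,0,0],[0.19,0.112,0.08],0.35],[[0,0,0],[0.19,0.112,0.12],0.35],[[0,0,0],[0.19,0.112,0.16],0.35],[[0,0,0],[0.19,0.112,0.19],0.35],[[0,0,0],[0.19,0.112,0.2],0.35]]'; python3 - <<'E'
from h import *
from plant import *
o=get_obs();print(inch(o["tool_pos"]))
a=capture("wrist");b=capture("scene")
P=cloud(a);np.savez("w1.npz",**a);np.savez("s1.npz",**b)
im=np.hstack([cv2.resize(a["image"],(400,300)),cv2.resize(b["image"][180:345,220:440],(400,300))])[:,:,::-1]
cv2.imwrite("pics/w1.png",im)
m=(P[...,2]>90)&(P[...,2]<135);q=P[m];c=(q-O)@B
k=(c[:,1]>130)&(c[:,1]<192)&(abs(c[:,0]-15)<30);print(k.sum(),np.percentile(c[k],[2,25,50,75,98],0).round(1).tolist())
E
```

```text
time: 3.1
tool_pos: [618.1, 136.4, 176.5]
tcp_rot: [-3.134, 0.002, 1.483]
contact_force: [-0.0, -0.4, -0.3]
grip_width: 32.4
finger_force: 0.0
[ 12.26207865 170.95689382 176.46442045]
1631 [[8.1, 131.6, 113.4], [10.8, 147.8, 116.4], [13.8, 163.1, 117.6], [17.0, 177.7, 118.3], [19.6, 190.8, 119.3]]
```

View pics/w1.png

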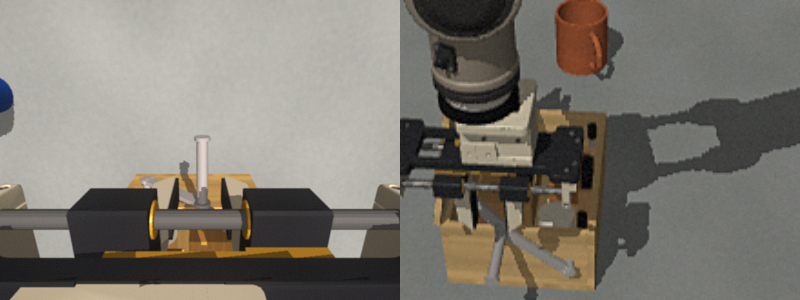

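The wrist view shows the pin upright at (203,165) of the left half, centred between the fingers. Its measured centre is chest x 13.8, z 112. I'll descend and close to a loose cage.

```bash
python3 - <<'E'
from h import *
from plant import *
o=get_obs();print(inch(o["tool_pos"]),rel(o,w(13.8,173,93)))
E
```

```text
[ 13.68170621 171.19247425 179.29564455] ([-0.2, 0.0, -0.4], [0.0019, 0.0004, 0.0863])
```

```bash
python3 -m handwheel '[[[0,0,0],[0.001,0,0.03],0.35],[[0,0,0],[0.002,0,0.06],0.35],[[0,0,0],[0.002,0,0.08],0.35],[[0,0,0],[0.002,0,0.086],0.3],[[0,0,0],[0.002,0,0.086],0.22],[[0,0,0],[0.002,0,0.086],0.18],[[0,0,0],[0.002,0,0.086],0.15],[[0,0,0],[0.002,0,0.086],0.15],[[0,0,0],[0.002,0,0.086],0.15]]'; python3 -c "
from h import *
from plant import *
o=get_obs();print(inch(o['tool_pos']))"
```

```text
time: 4.1
tool_pos: [620.7, 138.6, 95.5]
tcp_rot: [3.14, -0.0, 1.483]
contact_force: [-1.5, 0.8, -0.2]
grip_width: 13.9
finger_force: 0.0
[ 14.65253582 173.37493383  95.45117914]
```

```bash
python3 -m handwheel '[[[0,0,0],[0,-0.0018,-0.002],0.15],[[0,0,0],[0,-0.0037,-0.0042],0.15],[[0,0,0],[0,-0.0055,-0.006],0.15],[[0,0,0],[0,-0.0072,-0.0078],0.15],[[0,0,0],[0,-0.009,-0.0095],0.15],[[0,0,0],[0,-0.011,-0.0112],0.15],[[0,0,0],[0,-0.013,-0.0128],0.15],[[0,0,0],[0,-0.015,-0.0144],0.15]]'; python3 -c "
from h import *
from plant import *
o=get_obs();print(inch(o['tool_pos']),o['finger_force'])"
```

```text
time: 4.9
tool_pos: [607.5, 139.6, 110.1]
tcp_rot: [3.136, -0.0, 1.483]
contact_force: [7.1, -1.0, -1.9]
grip_width: 13.9
finger_force: 3.6
[  1.4565486  173.28304185 110.06076712] 3.579385131597519
```

```bash
python3 -m handwheel '[[[0,0,0],[0,-0.002,-0.0016],0.15],[[0,0,0],[0,-0.004,-0.0031],0.15],[[0,0,0],[0,-0.0058,-0.0043],0.15],[[0,0,0],[0,-0.0074,-0.0053],0.15],[[0,0,0],[0,-0.0086,-0.006],0.15],[[0,0,0],[0,-0.0086,-0.006],0.15],[[0,0,0],[0,-0.0086,-0.006],0.15]]'; python3 - <<'E'
from h import *
from plant import *
o=get_obs();print(inch(o['tool_pos']),o['finger_force'])
a=capture("wrist");b=capture("scene");np.savez("w2.npz",**a);np.savez("s2.npz",**b)
P=cloud(a);c=((P-O)@B)[(P[...,2]>100)&(P[...,2]<160)]
k=(c[:,1]>183)&(c[:,1]<191.5)&(abs(c[:,0])<25);print(k.sum(),np.percentile(c[k],[2,25,50,75,98],0).round(1).tolist())
im=np.hstack([cv2.resize(a["image"],(400,300)),cv2.resize(b["image"][165:345,220:400],(400,400))[:300] ])[:,:,::-1]
im=np.vstack([im,np.zeros((100,800,3),np.uint8)]);im[:,400:]=cv2.resize(b["image"][165:345,220:400],(400,400))[:,:,::-1]
cv2.imwrite("pics/w2.png",im)
E
```

```text
time: 5.6
tool_pos: [599.5, 140.3, 116.8]
tcp_rot: [3.135, -0.0, 1.483]
contact_force: [5.6, -1.5, 2.2]
grip_width: 14.0
finger_force: 3.4
[ -6.6019685  173.35958175 116.80022901] 3.36477130651474
2368 [[-23.4, 183.1, 119.6], [-16.2, 184.1, 131.3], [-4.6, 184.8, 135.7], [3.5, 185.2, 144.7], [14.2, 190.7, 158.4]]
```

View pics/w2.png

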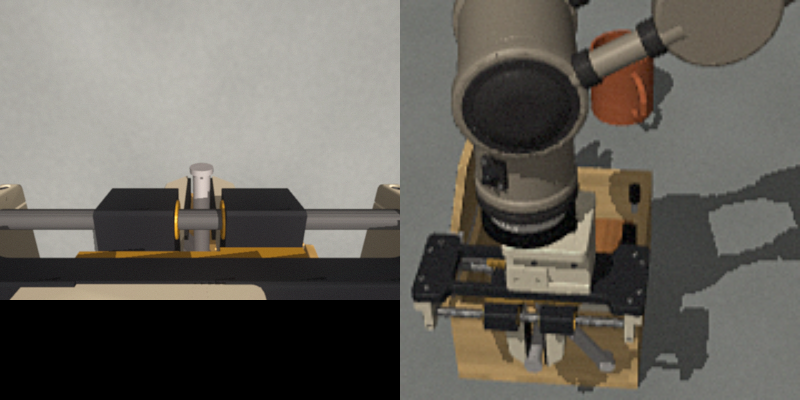

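The wrist view shows the pin head at (203,170), still between the pads. The pin is now at about chest x -5.6, so the bend is about 0.34. I'll let go and rise.

```bash
python3 -m handwheel '[[[0,0,0],[0,0,0],0.25],[[0,0,0],[0,0,0],0.4],[[0,0,0],[0,0,0],0.4],[[0,0,0],[0,0,-0.02],0.4],[[0,0,0],[0,0,-0.06],0.4],[[0,0,0],[0,0,-0.1],0.4],[[0,0,0],[0,0,-0.14],0.4],[[0,0,0],[0,0,-0.18],0.4],[[0,0,0],[0,0,-0.22],0.4],[[0,0,0],[0,0,-0.26],0.4],[[0,0,0],[0,0,-0.26],0.4]]'; python3 - <<'E'
from h import *
from plant import *
o=get_obs();print(inch(o['tool_pos']),rel(o,w(50,0,370)))
a=capture("wrist");b=capture("top");
for n,c in(("w3",a),("t3",b)):np.savez(n+".npz",**c)
Pw=(cloud(a)-O)@B;P=(cloud(b)-O)@B
for n,q in(("w",Pw),("t",P)):
    k=q[(q[...,1]>145)&(q[...,1]<185)&(abs(q[...,0]-5)<35)&(q[...,2]>105)&(q[...,2]<160)];print(n,"pin",len(k),len(k) and np.percentile(k,[5,50,95],0).round(1).tolist())
    k=q[(abs(q[...,1])<35)&(q[...,0]>0)&(q[...,2]>295)&(q[...,2]<325)];print(n,"bar",len(k),len(k) and np.percentile(k,[5,50,95],0).round(1).tolist())
im=np.hstack([cv2.resize(a["image"],(400,300)),cv2.resize(b["image"][160:300,250:437],(400,300))])[:,:,::-1];cv2.imwrite("pics/w3.png",im)
E
```

```text
time: 6.8
tool_pos: [597.8, 141.0, 381.4]
tcp_rot: [3.131, -0.002, 1.483]
contact_force: [-0.8, 0.3, -0.0]
grip_width: 37.0
finger_force: 0.0
[ -8.32655081 173.91842043 381.37489451] ([0.6, -0.1, -0.3], [-0.1736, 0.0593, 0.0116])
w pin 345 [[-11.2, 147.5, 132.8], [-5.7, 165.3, 135.4], [-1.0, 183.2, 137.2]]
w bar 0 0
t pin 8 [[-9.3, 145.9, 127.5], [-4.5, 147.6, 131.8], [0.1, 149.3, 135.6]]
t bar 195 [[46.9, -31.3, 309.4], [51.1, 0.2, 314.3], [57.3, 31.9, 318.3]]
```

View pics/w3.png

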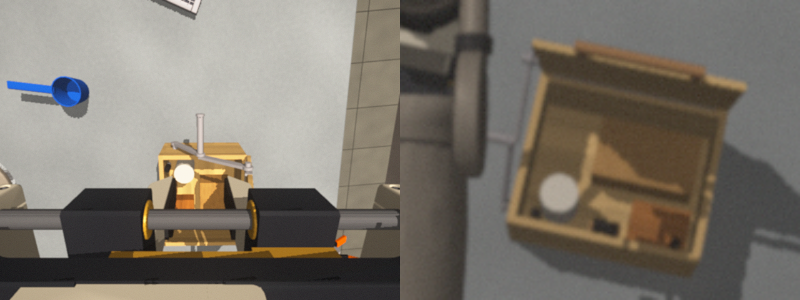

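The left panel shows the pin at (200,135), staying where I left it at x -5.7, z 130, with the lid still up. On the right the bar runs (578,48)–(705,75). Next I'll go over the bar.

```bash
python3 -m handwheel '[[[0,0,0],[-0.04,0.014,0],0.4],[[0,0,0],[-0.08,0.027,0],0.4],[[0,0,0],[-0.12,0.041,0],0.4],[[0,0,0],[-0.16,0.055,0],0.4],[[0.6,0,0],[-0.174,0.06,0],0.4],[[0.6,0,0],[-0.174,0.06,0],0.4],[[0.6,0,0],[-0.174,0.06,0],0.4]]'; python3 - <<'E'
from h import *
from plant import *
o=get_obs();print(inch(o['tool_pos']),rel(o,w(50,0,292)))
a=capture("wrist");b=capture("scene");np.savez("w4.npz",**a);np.savez("s4.npz",**b)
for n,c in(("w",a),("s",b)):
    q=(cloud(c)-O)@B
    k=q[(abs(q[...,1])<52)&(abs(q[...,0]-52)<25)&(q[...,2]>302)&(q[...,2]<325)];print(n,"bar",len(k),len(k) and np.percentile(k,[5,50,95],0).round(1).tolist())
im=np.hstack([cv2.resize(a["image"],(400,300)),cv2.resize(b["image"][100:310,160:440],(400,300))])[:,:,::-1];cv2.imwrite("pics/w4.png",im)
E
```

```text
time: 7.6
tool_pos: [641.1, -37.4, 373.4]
tcp_rot: [-3.128, -0.001, 1.483]
contact_force: [0.7, 0.5, 0.4]
grip_width: 37.0
finger_force: 0.0
[ 49.244941    -0.39411476 373.43672458] ([-0.8, -0.0, -0.4], [0.0003, 0.0018, 0.0814])
w bar 2878 [[46.4, -45.1, 312.8], [51.7, 4.8, 316.0], [57.0, 47.8, 317.5]]
s bar 181 [[45.4, -44.5, 312.5], [49.4, 4.1, 316.8], [55.6, 47.0, 318.9]]
```

View pics/w4.png

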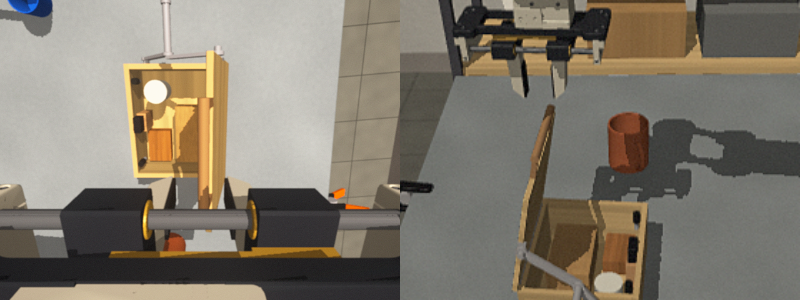

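The bar shows at (205,150) in the left panel, between the finger pads; its centre is at chest x 51.5, z 311. I'll descend and close to a cage first.

```bash
python3 -m handwheel '[[[-0.8,0,-0.4],[0,0.002,0.03],0.4],[[-0.8,0,-0.4],[0,0.002,0.055],0.4],[[-0.8,0,-0.4],[0,0.002,0.07],0.4],[[-0.8,0,-0.4],[0,0.002,0.081],0.3],[[-0.8,0,-0.4],[0,0.002,0.081],0.22],[[-0.8,0,-0.4],[0,0.002,0.081],0.18],[[-0.8,0,-0.4],[0,0.002,0.081],0.16],[[-0.8,0,-0.4],[0,0.002,0.081],0.15],[[-0.8,0,-0.4],[0,0.002,0.081],0.15]]'; python3 -c "
from h import *
from plant import *
o=get_obs();print(inch(o['tool_pos']),o['tcp_rot'])"
```

```text
time: 8.6
tool_pos: [642.8, -38.1, 294.7]
tcp_rot: [3.137, 0.0, 1.49]
contact_force: [0.2, -0.6, 0.1]
grip_width: 13.8
finger_force: 0.3
[ 51.0731005   -0.91652847 294.74439197] [3.13666877e+00 1.38225863e-04 1.49005691e+00]
```

```bash
H='python3 -m handwheel'; for i in 1; do python3 -m handwheel '[[[0,0,0],[0,0,0],0.14],[[0,0,0],[0,0,0],0.14]]'; python3 -m handwheel '[[[0,0,0],[0,0,0],0.134],[[0,0,0],[0,0,0],0.134]]'; done | egrep "grip|finger"
```

```text
grip_width: 12.9
finger_force: 1.3
grip_width: 12.1
finger_force: 2.1
```

```bash
python3 -m handwheel '[[[0,0,0],[0,0,0],0.13],[[0,0,0],[0,0,0],0.13]]'
```

```text
time: 9.2
tool_pos: [643.1, -38.1, 294.6]
tcp_rot: [3.136, 0.0, 1.49]
contact_force: [4.6, -1.5, 2.8]
grip_width: 11.8
finger_force: 2.7
```

```bash
python3 -m handwheel '[[[0,0,0],[0,0.0006,0],0.128],[[0,0,0],[0,0.0006,0],0.128]]'; python3 -m handwheel '[[[0,0,0],[0,0,0],0.124],[[0,0,0],[0,0,0],0.124]]' 
```

```text
time: 9.4
tool_pos: [643.3, -38.1, 294.4]
tcp_rot: [3.137, 0.0, 1.49]
contact_force: [4.4, -0.2, 3.7]
grip_width: 12.0
finger_force: 3.2
time: 9.6
tool_pos: [643.3, -38.1, 294.4]
tcp_rot: [3.137, 0.0, 1.49]
contact_force: [5.0, -0.5, 5.4]
grip_width: 11.5
finger_force: 10.5
```

The finger force rises gradually as the pads close: 10.5 N at 0.124. Next I'll tabulate the lowering arc.

```bash
python3 - <<'E'
import numpy as np
f0=1.390
for k in range(3):
    a=f0-.035*12*k; 
    print([(round(f,3),round(214.5*(np.cos(a)-np.cos(f))/1e3,4),round(-214.5*(np.sin(f)-np.sin(a))/1e3,4)) for f in a-.035*np.arange(1,13)])
E
python3 -m handwheel '[[[0,0,0],[0,-0.0037,0.0007],0.124],[[0,0,0],[0,-0.0073,0.0016],0.123]]'
```

```text
[(np.float64(1.355), np.float64(-0.0074), np.float64(0.0015)), (np.float64(1.32), np.float64(-0.0147), np.float64(0.0032)), (np.float64(1.285), np.float64(-0.0219), np.float64(0.0052)), (np.float64(1.25), np.float64(-0.0291), np.float64(0.0074)), (np.float64(1.215), np.float64(-0.0361), np.float64(0.0099)), (np.float64(1.18), np.float64(-0.0431), np.float64(0.0127)), (np.float64(1.145), np.float64(-0.05), np.float64(0.0157)), (np.float64(1.11), np.float64(-0.0568), np.float64(0.0189)), (np.float64(1.075), np.float64(-0.0635), np.float64(0.0223)), (np.float64(1.04), np.float64(-0.07), np.float64(0.026)), (np.float64(1.005), np.float64(-0.0764), np.float64(0.0299)), (np.float64(0.97), np.float64(-0.0827), np.float64(0.0341))]
[(np.float64(0.935), np.float64(-0.0061), np.float64(0.0044)), (np.float64(0.9), np.float64(-0.0121), np.float64(0.0089)), (np.float64(0.865), np.float64(-0.0179), np.float64(0.0137)), (np.float64(0.83), np.float64(-0.0235), np.float64(0.0187)), (np.float64(0.795), np.float64(-0.029), np.float64(0.0238)), (np.float64(0.76), np.float64(-0.0342), np.float64(0.0292))
[... 546 characters left out ...]
(0.0198)), (np.float64(0.41), np.float64(-0.0139), np.float64(0.0266)), (np.float64(0.375), np.float64(-0.0167), np.float64(0.0336)), (np.float64(0.34), np.float64(-0.0194), np.float64(0.0406)), (np.float64(0.305), np.float64(-0.0217), np.float64(0.0477)), (np.float64(0.27), np.float64(-0.0239), np.float64(0.0549)), (np.float64(0.235), np.float64(-0.0257), np.float64(0.0622)), (np.float64(0.2), np.float64(-0.0274), np.float64(0.0695)), (np.float64(0.165), np.float64(-0.0287), np.float64(0.0769)), (np.float64(0.13), np.float64(-0.0298), np.float64(0.0843))]
time: 9.8
tool_pos: [636.3, -37.6, 293.0]
tcp_rot: [3.136, 0.0, 1.49]
contact_force: [5.3, -1.2, 5.5]
grip_width: 11.7
finger_force: 12.5
```

```bash
python3 -m handwheel '[[[0,0,0],[0,-0.0037,0.0003],0.124],[[0,0,0],[0,-0.0074,0.0008],0.124],[[0,0,0],[0,-0.0146,0.0026],0.124],[[0,0,0],[0,-0.0218,0.0048],0.124],[[0,0,0],[0,-0.0288,0.0073],0.124],[[0,0,0],[0,-0.0358,0.0101],0.124],[[0,0,0],[0,-0.0427,0.0131],0.124]]'; python3 -c "
from h import *
from plant import *
o=get_obs();p=inch(o['tool_pos']);print(p,np.hypot(p[0]-90,p[2]-81),np.arctan2(p[2]-81,90-p[0]),o['finger_force'],o['contact_force'])"
```

```text
time: 10.5
tool_pos: [592.4, -33.8, 278.8]
tcp_rot: [3.139, -0.0, 1.49]
contact_force: [3.2, 1.3, 2.6]
grip_width: 11.5
finger_force: 10.5
[  0.45892857  -0.76639339 278.75802699] 217.08486983775683 1.1456321514804093 10.529043227434158 [3.17032921 1.28588565 2.60810126]
```

```bash
python3 -m handwheel '[[[0,0,0],[0,-0.0068,0.0032],0.124],[[0,0,0],[0,-0.0135,0.0066],0.124],[[0,0,0],[0,-0.02,0.0103],0.124],[[0,0,0],[0,-0.0264,0.0142],0.124],[[0,0,0],[0,-0.0327,0.0184],0.124],[[0,0,0],[0,-0.0388,0.0228],0.124],[[0,0,0],[0,-0.0448,0.0273],0.124],[[0,0,0],[0,-0.0506,0.0321],0.124],[[0,0,0],[0,-0.0562,0.0371],0.124]]'; python3 -c "
from h import *
from plant import *
o=get_obs();p=inch(o['tool_pos']);print(p,np.hypot(p[0]-90,p[2]-81),np.arctan2(p[2]-81,90-p[0]),o['finger_force'],o['contact_force'])"
```

```text
time: 11.4
tool_pos: [536.8, -29.4, 241.4]
tcp_rot: [3.138, -0.0, 1.49]
contact_force: [1.5, 2.8, 0.7]
grip_width: 11.4
finger_force: 10.5
[-55.27514027  -0.87681371 241.43242473] 216.43342922823834 0.8349385877304089 10.513180643320084 [1.4734689  2.76438631 0.66585352]
```

```bash
python3 -m handwheel '[[[0,0,0],[0,-0.0055,0.0051],0.124],[[0,0,0],[0,-0.0107,0.0105],0.124],[[0,0,0],[0,-0.0158,0.016],0.124],[[0,0,0],[0,-0.0207,0.0217],0.124],[[0,0,0],[0,-0.0254,0.0276],0.124],[[0,0,0],[0,-0.0298,0.0336],0.124],[[0,0,0],[0,-0.0341,0.0398],0.124],[[0,0,0],[0,-0.0381,0.0461],0.124]]'; python3 -c "
from h import *
from plant import *
o=get_obs();p=inch(o['tool_pos']);print(p,np.hypot(p[0]-90,p[2]-81),np.arctan2(p[2]-81,90-p[0]),o['finger_force'],o['contact_force'])"
```

```text
time: 12.2
tool_pos: [499.2, -26.5, 195.1]
tcp_rot: [3.138, 0.0, 1.49]
contact_force: [-0.3, 2.2, 0.8]
grip_width: 11.9
finger_force: 10.5
[-93.04296258  -1.02035334 195.11123127] 215.6990942297185 0.5574567717873806 10.495739579200745 [-0.28675417  2.23530151  0.76656146]
```

```bash
python3 -m handwheel '[[[0,0,0],[0,-0.0038,0.0065],0.124],[[0,0,0],[0,-0.0074,0.0131],0.124],[[0,0,0],[0,-0.0107,0.0198],0.124],[[0,0,0],[0,-0.0139,0.0266],0.124],[[0,0,0],[0,-0.0167,0.0336],0.124],[[0,0,0],[0,-0.0194,0.0406],0.124],[[0,0,0],[0,-0.0217,0.0477],0.124],[[0,0,0],[0,-0.0239,0.0549],0.124],[[0,0,0],[0,-0.0257,0.0622],0.124],[[0,0,0],[0,-0.0274,0.0695],0.124],[[0,0,0],[0,-0.0287,0.0769],0.124],[[0,0,0],[0,-0.0287,0.0769],0.124]]'; python3 -c "
from h import *
from plant import *
o=get_obs();p=inch(o['tool_pos']);print(p,np.hypot(p[0]-90,p[2]-81),np.arctan2(p[2]-81,90-p[0]),o['finger_force'],o['contact_force'])"
```

```text
time: 13.4
tool_pos: [470.6, -24.1, 117.5]
tcp_rot: [3.14, -0.0, 1.49]
contact_force: [-1.8, 1.9, -3.6]
grip_width: 11.5
finger_force: 10.5
[-121.74178619   -1.00715791  117.48318775] 214.86183236371798 0.1706250589765403 10.490976423025131 [-1.79065428  1.94088491 -3.63691159]
```

```bash
python3 -m handwheel '[[[0,0,0],[0,-0.0003,0.003],0.124],[[0,0,0],[0,-0.0006,0.006],0.124],[[0,0,0],[0,-0.0009,0.009],0.124],[[0,0,0],[0,-0.0011,0.012],0.124],[[0,0,0],[0,-0.0012,0.0135],0.124],[[0,0,0],[0,-0.0013,0.015],0.123]]'; python3 -m handwheel '[[[0,0,0],[0,0,0.001],0.122],[[0,0,0],[0,-0.0001,0.002],0.122],[[0,0,0],[0,-0.0001,0.002],0.122]]'
```

```text
time: 14.0
tool_pos: [468.7, -24.0, 103.3]
tcp_rot: [3.141, 0.0, 1.49]
contact_force: [-7.3, 0.4, 0.2]
grip_width: 11.5
finger_force: 12.4
time: 14.3
tool_pos: [468.4, -23.9, 101.2]
tcp_rot: [-3.142, -0.0, 1.49]
contact_force: [-7.1, 0.9, -1.4]
grip_width: 11.8
finger_force: 14.9
```

```bash
python3 -m handwheel '[[[0,0,0],[0,-0.001,0],0.122],[[0,0,0],[0,-0.001,0],0.122],[[0,0,0],[0,-0.001,0],0.122]]'; python3 -c "
from h import *
from plant import *
o=get_obs();p=inch(o['tool_pos']);print(p,np.hypot(p[0]-90,p[2]-81),np.arctan2(p[2]-81,90-p[0]),o['finger_force'],o['contact_force'])"
```

```text
time: 14.6
tool_pos: [468.5, -23.9, 101.5]
tcp_rot: [3.139, 0.0, 1.49]
contact_force: [-4.1, 1.2, -2.8]
grip_width: 11.2
finger_force: 14.9
[-123.81491769   -0.98834907  101.49313912] 214.7947573295695 0.09555334527705761 14.91418182849884 [-4.12969666  1.23193829 -2.76989976]
```

```bash
python3 -m handwheel '[[[0,0,0],[0,-0.001,0.001],0.122],[[0,0,0],[0,-0.001,0.002],0.122],[[0,0,0],[0,-0.001,0.002],0.122]]';python3 -m handwheel '[[[0,0,0],[0,0,0.001],0.122],[[0,0,0],[0,0,0.002],0.122],[[0,0,0],[0,0,0.002],0.122]]'
```

```text
time: 14.9
tool_pos: [468.4, -23.9, 99.8]
tcp_rot: [3.137, 0.0, 1.49]
contact_force: [-2.5, 1.4, -1.3]
grip_width: 11.4
finger_force: 14.9
time: 15.2
tool_pos: [468.2, -23.9, 97.6]
tcp_rot: [3.138, 0.0, 1.49]
contact_force: [-2.4, 2.3, -2.3]
grip_width: 11.0
finger_force: 14.9
```

```bash
for i in 1 2; do :; done; python3 -m handwheel '[[[0,0,0],[0,0,0.001],0.122],[[0,0,0],[0,0,0.001],0.122]]' | egrep "pos|force";python3 -m handwheel '[[[0,0,0],[0,0,0.001],0.122],[[0,0,0],[0,0,0.001],0.122]]'| egrep "pos|force";python3 -m handwheel '[[[0,0,0],[0,0,0.001],0.122],[[0,0,0],[0,0,0.001],0.122]]'| egrep "pos|force"
```

```text
tool_pos: [468.1, -23.9, 96.6]
contact_force: [-1.9, 1.9, -1.6]
finger_force: 14.9
tool_pos: [468.1, -23.9, 95.7]
contact_force: [-3.6, 1.8, 0.5]
finger_force: 14.9
tool_pos: [468.0, -23.9, 95.3]
contact_force: [-4.9, 0.7, 7.3]
finger_force: 14.9
```

```bash
for x in 1; do python3 -m handwheel '[[[0,0,0],[0,0,0.0005],0.122],[[0,0,0],[0,0,0.0005],0.122]]';python3 -m handwheel '[[[0,0,0],[0,0,0.0005],0.122],[[0,0,0],[0,0,0.0005],0.122]]';python3 -m handwheel '[[[0,0,0],[0,0,0.0005],0.122],[[0,0,0],[0,0,0.0005],0.122]]'; done| egrep "pos|force"
```

```text
tool_pos: [468.1, -23.9, 95.1]
contact_force: [-5.8, 1.4, 11.3]
finger_force: 14.9
tool_pos: [468.0, -23.9, 94.8]
contact_force: [-7.2, 2.2, 12.4]
finger_force: 14.9
tool_pos: [468.0, -23.9, 94.3]
contact_force: [-7.1, 2.5, 11.3]
finger_force: 14.9
```

```bash
(python3 -m handwheel '[[[0,0,0],[0,-0.001,0.0005],0.122],[[0,0,0],[0,-0.001,0.0005],0.122]]';python3 -m handwheel '[[[0,0,0],[0,0,0.0005],0.122],[[0,0,0],[0,0,0.0005],0.122]]';python3 -m handwheel '[[[0,0,0],[0,0,0.0004],0.122],[[0,0,0],[0,0,0.0004],0.122]]')| egrep "pos|force"
```

```text
tool_pos: [468.0, -23.9, 94.1]
contact_force: [-3.7, 3.1, 11.9]
finger_force: 14.9
tool_pos: [468.0, -23.9, 93.6]
contact_force: [-4.7, 3.1, 11.9]
finger_force: 14.9
tool_pos: [468.0, -23.9, 93.2]
contact_force: [-4.4, 1.9, 12.6]
finger_force: 14.9
```

```bash
(python3 -m handwheel '[[[0,0,0],[0,-0.001,0.0005],0.122],[[0,0,0],[0,-0.001,0.0005],0.122]]';python3 -m handwheel '[[[0,0,0],[0,0,0.0004],0.122],[[0,0,0],[0,0,0.0004],0.122]]')| egrep "pos|force"
```

```text
tool_pos: [468.0, -23.9, 93.1]
contact_force: [-1.6, 3.8, 11.4]
finger_force: 14.9
tool_pos: [468.0, -23.9, 92.7]
contact_force: [-2.6, 2.8, 13.8]
finger_force: 14.9
```

```bash
(python3 -m handwheel '[[[0,0,0],[0,0,0],0.122]]';python3 -m handwheel '[[[0,0,0],[0,0,0.0004],0.122],[[0,0,0],[0,0,0.0004],0.122]]';python3 -m handwheel '[[[0,0,0],[0,0,0],0.122]]')| egrep "pos|contact"
```

```text
tool_pos: [468.0, -23.9, 92.7]
contact_force: [-3.2, 3.5, 12.4]
tool_pos: [468.0, -24.0, 92.3]
contact_force: [-2.5, 4.3, 12.4]
tool_pos: [467.9, -23.9, 92.3]
contact_force: [-1.8, 3.7, 13.6]
```

```bash
(python3 -m handwheel '[[[0,0,0],[0,0,0.0004],0.122],[[0,0,0],[0,0,0.0004],0.122]]';python3 -m handwheel '[[[0,0,0],[0,0,0],0.122]]';python3 -m handwheel '[[[0,0,0],[0,0,0.0004],0.122],[[0,0,0],[0,0,0.0004],0.122]]';python3 -m handwheel '[[[0,0,0],[0,0,0],0.122]]')| egrep "pos|contact"
```

```text
tool_pos: [467.9, -23.9, 91.8]
contact_force: [-2.8, 2.7, 12.7]
tool_pos: [467.9, -23.9, 91.8]
contact_force: [-1.5, 2.9, 12.3]
tool_pos: [467.9, -23.9, 91.4]
contact_force: [-3.2, 3.2, 12.8]
tool_pos: [467.9, -23.9, 91.4]
contact_force: [-3.2, 2.6, 12.9]
```

```bash
(python3 -m handwheel '[[[0,0,0],[0,0,0.0005],0.122],[[0,0,0],[0,0,0.0005],0.122]]';python3 -m handwheel '[[[0,0,0],[0,0,0],0.122]]';python3 -m handwheel '[[[0,0,0],[0,0,0.0005],0.122],[[0,0,0],[0,0,0.0005],0.122]]';python3 -m handwheel '[[[0,0,0],[0,0,0],0.122]]')| egrep "pos|contact"
```

```text
tool_pos: [467.9, -23.9, 90.9]
contact_force: [-1.9, 2.4, 12.5]
tool_pos: [467.9, -23.9, 90.9]
contact_force: [-2.0, 3.7, 12.1]
tool_pos: [467.9, -23.9, 90.4]
contact_force: [-2.1, 3.9, 13.1]
tool_pos: [467.9, -23.9, 90.4]
contact_force: [-3.0, 2.4, 12.4]
```

Still only the catch at about 12.5 N, so I'll carry on.

```bash
(python3 -m handwheel '[[[0,0,0],[0,0,0.0005],0.122],[[0,0,0],[0,0,0.0005],0.122]]';python3 -m handwheel '[[[0,0,0],[0,0,0],0.122]]';python3 -m handwheel '[[[0,0,0],[0,0,0.0005],0.122],[[0,0,0],[0,0,0.0005],0.122]]';python3 -m handwheel '[[[0,0,0],[0,0,0],0.122]]')| egrep "pos|contact"
```

```text
tool_pos: [467.8, -23.9, 89.9]
contact_force: [-2.1, 2.7, 12.1]
tool_pos: [467.8, -23.9, 89.9]
contact_force: [-2.1, 2.9, 12.7]
tool_pos: [467.8, -23.9, 89.4]
contact_force: [-2.6, 4.0, 12.6]
tool_pos: [467.8, -23.9, 89.4]
contact_force: [-3.2, 4.1, 12.7]
```

```bash
(python3 -m handwheel '[[[0,0,0],[0,0,0.0005],0.122],[[0,0,0],[0,0,0.0005],0.122]]';python3 -m handwheel '[[[0,0,0],[0,0,0],0.122]]';python3 -m handwheel '[[[0,0,0],[0,0,0.0005],0.122],[[0,0,0],[0,0,0.0005],0.122]]';python3 -m handwheel '[[[0,0,0],[0,0,0],0.122]]')| egrep "pos|contact"
```

```text
tool_pos: [467.8, -23.9, 88.9]
contact_force: [-2.4, 3.2, 13.0]
tool_pos: [467.8, -23.9, 88.9]
contact_force: [-3.0, 3.2, 12.6]
tool_pos: [467.7, -23.9, 88.3]
contact_force: [-3.4, 3.0, 12.7]
tool_pos: [467.7, -23.9, 88.3]
contact_force: [-2.7, 2.8, 12.2]
```

Tracking at a constant force could also mean the bar is slipping in the pads, so I'll check the lid angle by depth.

```bash
cat >> h.py <<'E'
def lid(c):
    q=(cloud(c)-O)@B
    k=q[(q[...,0]>-80)&(q[...,0]<85)&(abs(q[...,1])<105)&(q[...,2]>95)&(q[...,2]<135)]
    if len(k)<50:return len(k)
    A=np.c_[k,np.ones(len(k))]
    f=None;m=np.ones(len(k),bool)
    for _ in range(4):
        f=np.linalg.lstsq(np.c_[k[m,0],k[m,1],np.ones(m.sum())],k[m,2],rcond=None)[0];r=k[:,2]-np.c_[k[:,0],k[:,1],np.ones(len(k))]@f;m=abs(r)<3
    return len(k),"slope",(-f[0]).round(4),"z@hinge",(f[2]+90*f[0]).round(1),"z@-73",(f[2]-73*f[0]).round(1)
E
python3 - <<'E'
from h import *
from plant import *
for n in("scene","wrist"):
    c=capture(n);print(n,lid(c))
    q=(cloud(c)-O)@B
    for y0,y1 in((-50,-20),(20,50)):
        k=q[(abs(q[...,0]+124)<10)&(q[...,1]>y0)&(q[...,1]<y1)&(q[...,2]>90)&(q[...,2]<125)]
        print(n,"bar",len(k),len(k)and np.percentile(k,[5,50,90,97],0).round(1).tolist())
    cv2.imwrite(f"pics/{n}5.png",c["image"][:,:,::-1])
E
```

```text
scene (4118, 'slope', np.float64(0.0203), 'z@hinge', np.float64(109.3), 'z@-73', np.float64(112.6))
scene bar 25 [[-130.8, -48.4, 112.0], [-125.5, -29.3, 114.7], [-121.7, -21.5, 116.3], [-121.3, -20.6, 117.8]]
scene bar 59 [[-131.1, 21.0, 111.7], [-125.9, 36.0, 113.9], [-120.4, 47.3, 116.7], [-119.9, 49.2, 117.9]]
wrist (58231, 'slope', np.float64(0.0207), 'z@hinge', np.float64(108.0), 'z@-73', np.float64(111.4))
wrist bar 840 [[-130.5, -35.8, 110.0], [-125.2, -28.1, 113.5], [-120.3, -21.8, 114.6], [-119.4, -20.6, 115.0]]
wrist bar 2220 [[-130.2, 21.6, 110.4], [-124.8, 35.6, 113.5], [-120.2, 47.2, 114.7], [-119.3, 49.1, 115.1]]
```

View pics/scene5.png

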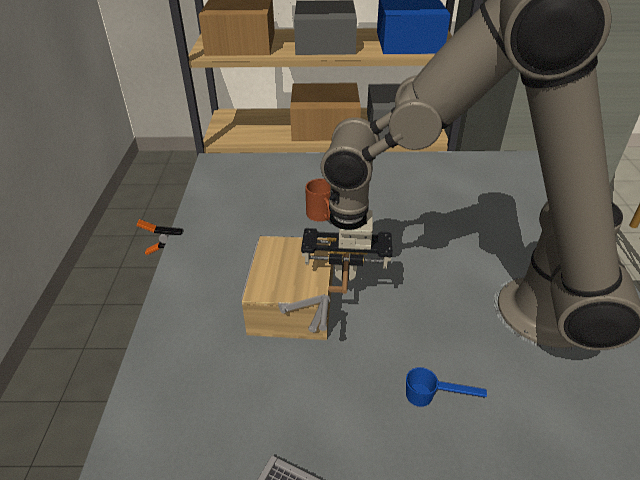

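The picture shows the lid almost shut, with the bar in the gripper at (345,270). Depth gives θ≈0.0205, which matches the bar height, so it isn't slipping. I'll keep pressing.

```bash
(python3 -m handwheel '[[[0,0,0],[0,0,0.0005],0.122],[[0,0,0],[0,0,0.0005],0.122]]';python3 -m handwheel '[[[0,0,0],[0,0,0],0.122]]';python3 -m handwheel '[[[0,0,0],[0,0,0.0005],0.122],[[0,0,0],[0,0,0.0005],0.122]]';python3 -m handwheel '[[[0,0,0],[0,0,0],0.122]]')| egrep "pos|contact"
```

```text
tool_pos: [467.7, -23.9, 87.8]
contact_force: [-2.7, 2.9, 12.4]
tool_pos: [467.7, -23.9, 87.8]
contact_force: [-2.3, 3.0, 13.0]
tool_pos: [467.7, -23.9, 87.3]
contact_force: [-2.4, 3.7, 12.7]
tool_pos: [467.7, -23.9, 87.3]
contact_force: [-2.7, 2.3, 12.3]
```

```bash
(python3 -m handwheel '[[[0,0,0],[0,0,0.0005],0.122],[[0,0,0],[0,0,0.0005],0.122]]';python3 -m handwheel '[[[0,0,0],[0,0,0],0.122]]';python3 -m handwheel '[[[0,0,0],[0,0,0],0.122]]')| egrep "pos|contact"
```

```text
tool_pos: [467.7, -23.9, 86.8]
contact_force: [-2.0, 2.7, 13.1]
tool_pos: [467.7, -23.9, 86.8]
contact_force: [-3.3, 3.3, 12.2]
tool_pos: [467.7, -23.9, 86.8]
contact_force: [-2.7, 3.8, 12.7]
```

```bash
(python3 -m handwheel '[[[0,0,0],[0,0,0.0005],0.122],[[0,0,0],[0,0,0.0005],0.122]]';python3 -m handwheel '[[[0,0,0],[0,0,0],0.122]]';python3 -m handwheel '[[[0,0,0],[0,0,0.0005],0.122],[[0,0,0],[0,0,0.0005],0.122]]';python3 -m handwheel '[[[0,0,0],[0,0,0],0.122]]')| egrep "pos|contact"
```

```text
tool_pos: [467.7, -23.9, 86.4]
contact_force: [-2.7, 4.0, 14.0]
tool_pos: [467.7, -23.9, 86.4]
contact_force: [-3.2, 4.0, 13.6]
tool_pos: [467.7, -23.9, 86.0]
contact_force: [-3.0, 3.3, 14.2]
tool_pos: [467.7, -23.9, 86.0]
contact_force: [-3.4, 2.8, 13.7]
```

```bash
(python3 -m handwheel '[[[0,0,0],[0,0,0.0005],0.122],[[0,0,0],[0,0,0.0005],0.122]]';python3 -m handwheel '[[[0,0,0],[0,0,0],0.122]]';python3 -m handwheel '[[[0,0,0],[0,0,0],0.122]]')| egrep "pos|contact"
```

```text
tool_pos: [467.7, -23.9, 85.5]
contact_force: [-3.7, 2.4, 14.9]
tool_pos: [467.7, -23.9, 85.5]
contact_force: [-3.9, 3.3, 15.0]
tool_pos: [467.7, -23.9, 85.5]
contact_force: [-3.5, 2.5, 15.8]
```

The force has climbed from 12.6 to about 15 N, so the lid is seated with roughly 0.9 mm of squeeze. I'll ease the load, open slightly and rise.

```bash
python3 -m handwheel '[[[0,0,0],[0,0,-0.0007],0.122],[[0,0,0],[0,0,-0.0014],0.122],[[0,0,0],[0,0,-0.0014],0.122]]'| egrep "pos|contact"; python3 -m handwheel '[[[0,0,0],[0,0,0],0.14],[[0,0,0],[0,0,0],0.2],[[0,0,0],[0,0,0],0.2],[[0,0,0],[0,0,0],0.2]]'
```

```text
tool_pos: [467.6, -23.9, 85.8]
contact_force: [1.6, 3.0, 5.9]
time: 23.0
tool_pos: [465.5, -23.8, 84.7]
tcp_rot: [3.139, 0.0, 1.49]
contact_force: [-0.3, 0.5, 0.3]
grip_width: 18.3
finger_force: 0.0
```

```bash
python3 -m handwheel '[[[0,0,0],[0,0.001,0],0.2],[[0,0,0],[0,0.002,0],0.2],[[0,0,0],[0,0.002,-0.005],0.21],[[0,0,0],[0,0.002,-0.015],0.21],[[0,0,0],[0,0.002,-0.03],0.21],[[0,0,0],[0,0.002,-0.06],0.21],[[0,0,0],[0,0.002,-0.1],0.3],[[0,0,0],[0,0.002,-0.14],0.3],[[0,0,0],[0,0.002,-0.14],0.3],[[0,0,0],[0,0.002,-0.14],0.3]]'; python3 - <<'E'
from h import *
from plant import *
for n in("scene","wrist"):
    c=capture(n);print(n,lid(c));cv2.imwrite(f"pics/{n}6.png",c["image"][:,:,::-1])
E
```

```text
time: 24.0
tool_pos: [467.8, -23.9, 226.3]
tcp_rot: [3.135, 0.0, 1.49]
contact_force: [0.8, 0.4, -1.1]
grip_width: 27.3
finger_force: 0.0
scene (4532, 'slope', np.float64(0.0087), 'z@hinge', np.float64(109.3), 'z@-73', np.float64(110.7))
wrist (47212, 'slope', np.float64(0.0087), 'z@hinge', np.float64(108.1), 'z@-73', np.float64(109.5))
```

View pics/scene6.png

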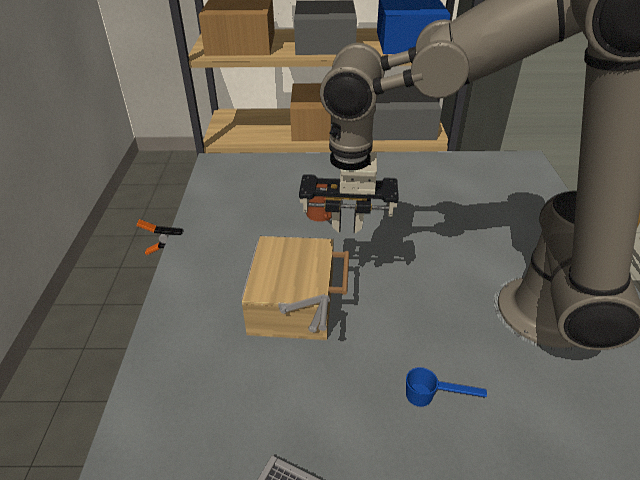

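The picture shows the lid shut, the hand clear above the bar at (340,272), and the bystanders untouched. Depth gives θ≈0.0087, still resting slightly into the buffers.

```bash
python3 -c "
from plant import *
print(close_job())"
```

```text
the job is handed in; nothing more can be done
None
```

The job is handed in: the stay was unlocked by its pin with the lid still up, and the lid was lowered by its bar, pressed past the catch onto its buffers (about 15 N at the bar) and let go at 24 s; the hand-in returned no verdict.

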